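# Change a blown cartridge fuse in a machine's control desk

## Task

Slide the clear cover of the control desk aside, pull the blown (scorched) fuse out of its spring clips and put it in the green scrap tray. Press the spare fuse with the same blue bands into the clips until both ends have snapped fully home, then slide the cover fully shut again; leave the red-banded spare in its rack and the tools lying about where they are.

Things in the scene. Friction and masses are not known exactly. Their poses are not given: they have to be found in the camera images.
- desk: Grey control desk, fixed, 320 mm wide, 240 deep, 190 high; origin on the bench under its middle line, 130 mm behind its front edge, x to its back, y to its left. Its face slopes at 30 degrees, rising away from the robot. Lamps and switches on its flat top are not used. In the left half of the face is a well 124 mm (up the slope) x 139 mm with the fuse, under a clear sliding cover.
- holder (a point): Middle of the fuse's seat: where the middle of a fully seated fuse lies, 21 mm below the sloped face and 28 mm above the well's floor. Axes: x up the slope, y to the left along the seated fuse, z square out of the face. The well reaches 62 mm to either side along x. The fuse can be gripped here, between the clips, across x. The well's ends leave a seated fuse 6 mm of play at either end.
- clip (a point): Neck of the left spring clip, 48 mm (y) from the seat's middle and 9 mm (z) above the seated fuse's axis; its twin is at y = -48 mm. Axes as holder. Each clip, 14 mm wide along y, is two brass leaves sprung at the foot: flared lips 33 mm apart 9 mm above this point and a neck 18 mm wide when empty (a fuse end is 27). Pressing a fuse in or pulling it out along z takes 10 to 20 N in all.
- cover_grip (a point): Middle of the black bar grip on the clear cover: 66 mm long along y, 15 mm wide along x, top 16 mm above this point along z. Cover plate 20 mm and edges of the guide rails 17 mm below this point. Axes as holder. With the cover shut this point lies 47 mm out (z) and 44 mm down the slope (-x) from holder.
- cover (a joint): How far the sliding cover is open: 0 m shut, 0.150 m fully open (its edge then 7 mm clear of the well); it slides to the right, along -y of cover_grip and holder, needs about 2 N and stays where it is left.
- fuse_blown_mid (a point): Middle of the blown fuse, seated in the clips at the start: 127 mm long, axis along its y; white body 26 mm across, 75 mm long, with two blue bands and a brown scorched zone round its middle; copper end caps 27 mm across with chamfered rims; about 0.15 kg. It can turn about its axis, so its x and z axes mean nothing.
- fuse_new_mid (a point): Middle of the good spare with two blue bands, same size and shape as the blown one, axis along its y (x and z mean nothing), lying level in one of the two places of the black rack, 33.5 mm above the bench. It lifts straight out. Between the rack's cross bars (48 mm either side of the middle) only the rack's base plate, 29.5 mm below this point.
- fuse_red_mid (a point): Middle of the other spare, of the wrong rating: same size, two red bands, in the other place of the rack, 92 mm from the first, axes parallel. To be left where it is.
- rack: Black spare-fuse rack, fixed, base 150 x 136 mm, origin in the middle of its underside on the bench; its two places lie at x = -46 and x = +46 mm, the fuses along its y. Which spare lies in which place varies.
- tray_in (a point): Middle of the floor of the green sheet-steel scrap tray, fixed: inside 120 mm along x, 174 mm along y, walls 3 mm thick, rim 34 mm above this point. Rack and tray stand left and right of the desk, either way round.
- driver_red: Red screwdriver, 198 mm, lying in front of the desk; a bystander (origin: middle of its underside).
- marker: Black marker pen, 134 mm, lying in front of the desk; a bystander (origin: middle of its underside).
- pencil: Orange carpenter's pencil, 149 mm, on the bench; a bystander (origin: middle of its underside).
- tape_measure: Yellow tape measure, 71 x 82 x 32 mm, on the bench at the left; a bystander (origin: middle of its underside).
- driver_green: Green screwdriver, 153 mm, lying behind at the left; a bystander (origin: middle of its underside).

How it is judged:
By the outcome, as a careful person would: the job done as asked, in the order asked, and still so for the second after the job is handed in, with the robot touching nothing.
It also fails if it takes over 72 s, if anything falls off the work surface, if the arm or the gripper's body presses on something with over 40 N, if the wrist force passes 120 N, or if a joint passes its speed limit or range.

## Robot

A 6-joint arm with a two-finger parallel gripper is mounted at the origin on a cart in front of the work surface, level with it; the furniture and walls round the work are solid. World frame = base frame: x ahead of the robot, y to its left, z up, the work surface at z = 0. Lengths are in m, angles in rad, forces in N, time in s.
With the tool pointing down it reaches from about 0.3 to 0.875 m from the base axis. Payload 6.4 kg.
Tool frame: the origin (TCP) lies between the finger pads; the fingertips stand 19 mm ahead of it and the grasp point (between the pads) is the TCP (ctrl.tips_ahead is the z of the fingertips in the tool frame, in m); z points along the fingers, y is the line along which they close (so a half turn about z gives the same grasp; the last joint's range is limited). The gripper opens to 85 mm and grips with 20 to 120 N. Pads are 22 mm wide; open, the fingers measure 114 mm over their backs; the gripper's body (76 mm by 85 mm) begins 54 mm behind the grasp point. The pads swing forward as they close: fully open they stand 13 mm farther back than shut.
Start: joints at [1.021, 0.181, 1.607, -0, 1.354, -0.206], TCP at [0.194, 0.541, 0.25] pointing down, gripper open.
Joint ranges: [-2.99, 2.99], [-0.89, 2.07], [0.3, 2.58], [-1.14, 4.28], [0, 2.63], [-3.12, 3.12]. Speed limits (rad/s): [2.57, 2.57, 3.01, 3.14, 3.14, 3.14].

## Interface

Orientations are given as a unit quaternion [w, x, y, z].
In Python, from bench import readout, vision, ctrl gives the robot as it stands.
- The arm moves only by the tool play_rows, never from a script. Its arguments are lists of equal length, an entry for each row: "xyz": the shift along the tool's x, y, z in mm, a list of three; "rot": the turn, a rotation vector about the tool's x, y, z in rad, a list of three; "grip": the opening, from 0 (shut) to 1 (fully open). In form: {"xyz": [[x, y, z], ...], "rot": [[rx, ry, rz], ...], "grip": [grip, ...]}. A call has exactly 10 rows; each row is the pose to reach, as a shift and turn from the pose commanded when the call began, along the tool's axes at that moment; what a row does not reach only later rows make up. A row lasts 1/8 s, in which the tool goes at most 62.5 mm and 10.7 degrees, less where a joint would pass 70% of its speed; a pose out of reach is approached as far as the arm can. A call with a gripper value outside its range is refused whole. The fingers move at their own pace and stop on an object; the grip force is fixed at half the most. Time passes only in rows, so rows that repeat a pose let the fingers close, or fill a call up. It gives the time, the measured TCP pose, the force, the opening and the grip force at its end, in the units of the state.
- readout.get_obs(): the state, without advancing time (a new reading comes with each control period).
- vision.camera(name): name is "scene" or "top" or "wrist"; returns a dict with "color" (480x640x3 uint8, red, green, blue), "depth" (480x640 float32, m along the optical axis (not along the pixel's ray), 0 where there is no reading), "camera_matrix" (3x3 intrinsics, pixels), "extrinsics" (4x4, takes a point from camera to world coordinates); the wrist camera has in their place "hand_eye" (4x4, takes a point from camera to tool coordinates, whose origin is the TCP and whose axes are the flange's). Camera axes: x right, y down, z forward; pixel columns grow to the right and rows downward; lengths in m; the calibration is good to about 2 mm. A picture is of the moment at which its call begins: read the wrist's pose just before it.
- ctrl.hand_in(): hands the job in; it is judged then, once.
The state is a dict: "time_s": time; "q": joint angles; "dq": joint speeds; "joint_efforts": joint torques, N m; "eef_pos": TCP position; "eef_rot": TCP orientation; "wrist_force": force on the tool from outside, world axes, zero at the start; "torque": the same for the moment, N m; "opening": opening from 0.0 (shut) to 1.0 (fully open); "grasp_force": force on a finger pad.
Only numpy, scipy, OpenCV 4.12 (cv2) and the standard library are available. Lean on these libraries where they do the work, as an engineer would, in place of code of your own. Each camera call takes 0.05 s, during which the arm holds its last target. There are 200 camera calls.

## Working session

There is one attempt and no reset: what is moved stays moved. The work goes in short steps, Python scripts to look and compute and a tool call to move; the robot and the scene stay as the last step left them, time stands still between calls to the robot, and variables do not carry over. Pictures are saved under pics/ and viewed, at most 10 in all, crops included, and the job is handed in when it is done.

Besides the shell and the picture viewer there is one more tool, called after ">>>" as name(argument=value, ...) on one line, values as JSON. play_rows: Moves the arm, as the interface text tells. Its arguments: {"type":"object","properties":{"xyz":{"type":"array","items":{"type":"array","items":{"type":"number"}}},"rot":{"type":"array","items":{"type":"array","items":{"type":"number"}}},"grip":{"type":"array","items":{"type":"number"}}},"required":["xyz","rot","grip"]}

```bash
ls; mkdir -p pics; python3 - <<'E'
from bench import readout, vision, ctrl
import cv2,numpy as np
o=readout.get_obs();print({k:np.round(v,3).tolist() for k,v in o.items()}, ctrl.tips_ahead)
for n in("scene","top"):
    c=vision.camera(n);np.savez(f"{n}0.npz",**{k:c[k] for k in("color","depth","camera_matrix","extrinsics")})
    cv2.imwrite(f"pics/{n}0.png",c["color"][:,:,::-1]);print(n,c["camera_matrix"].round(1).tolist(),c["extrinsics"].round(3).tolist())
E
```

```text
pics
{'time_s': 0.0, 'q': [1.021, 0.182, 1.608, 0.0, 1.354, -0.206], 'dq': [-0.0, -0.001, 0.001, 0.002, 0.0, 0.001], 'joint_efforts': [0.001, -44.485, -35.135, -0.0, 0.009, 0.0], 'eef_pos': [0.193, 0.541, 0.249], 'eef_rot': [-0.0, 0.171, 0.985, -0.001], 'wrist_force': [-0.961, -0.505, -0.297], 'torque': [0.027, 0.028, 0.025], 'grasp_force': 0.0, 'opening': 0.997} 0.019
scene [[569.7, 0.0, 319.0], [0.0, 569.7, 241.3], [0.0, 0.0, 1.0]] [[0.541, -0.611, 0.578, -0.294], [-0.841, -0.392, 0.373, -0.437], [-0.001, -0.688, -0.726, 1.152], [0.0, 0.0, 0.0, 1.0]]
top [[438.8, 0.0, 322.2], [0.0, 438.8, 236.1], [0.0, 0.0, 1.0]] [[0.026, -0.98, 0.197, 0.3], [-1.0, -0.029, -0.009, 0.094], [0.014, -0.196, -0.98, 1.235], [0.0, 0.0, 0.0, 1.0]]
```

View pics/top0.png

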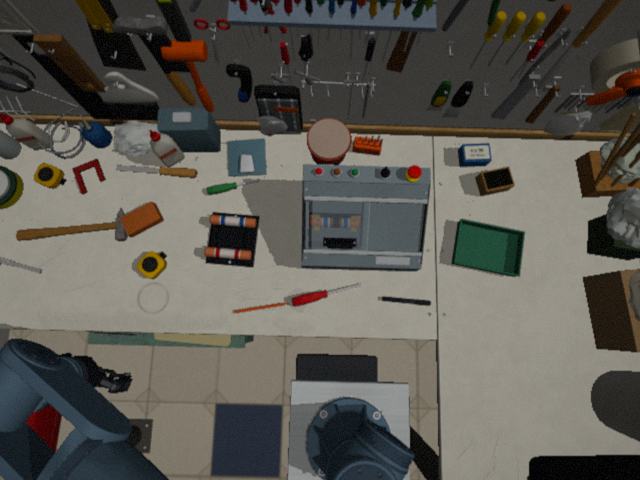

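View pics/scene0.png

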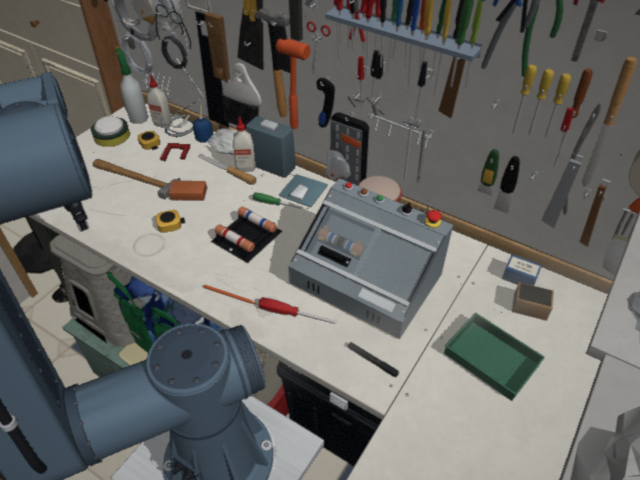

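The rack is on the left: the blue spare is at the far place (top image ~232,220) and the red one at the near place (~228,254). The tray is on the right (~488,248), the cover grip at ~(340,242) and the blown fuse at ~(335,222).

```bash
cat > h.py <<'E'
import numpy as np,cv2
from scipy.spatial.transform import Rotation as R
def load(n): 
    d=np.load(n); return {k:d[k] for k in d.files}
def ray(c,uv,E=None):
    E=c["extrinsics"] if E is None else E
    uv=np.atleast_2d(np.asarray(uv,float)); K=c["camera_matrix"]
    d=np.c_[(uv[:,0]-K[0,2])/K[0,0],(uv[:,1]-K[1,2])/K[1,1],np.ones(len(uv))]@E[:3,:3].T
    return E[:3,3],d
def onplane(c,uv,n,d0,E=None):
    o,d=ray(c,uv,E); n=np.asarray(n,float); t=(d0-o@n)/(d@n); return o+d*t[:,None]
def cloud(c,E=None):
    E=c["extrinsics"] if E is None else E
    K=c["camera_matrix"];v,u=np.mgrid[:480,:640];z=c["depth"]
    P=np.stack([(u-K[0,2])/K[0,0]*z,(v-K[1,2])/K[1,1]*z,z],-1)
    return P@E[:3,:3].T+E[:3,3]
E
python3 - <<'E'
from h import *
t=load("top0.npz");s=load("scene0.npz")
a=cv2.resize(t["color"][150:280,195:445],None,fx=3.2,fy=3.2,interpolation=cv2.INTER_CUBIC)
b=cv2.resize(s["color"][175:340,200:460],None,fx=3,fy=3,interpolation=cv2.INTER_CUBIC)
cv2.imwrite("pics/crop.png",a[:,:,::-1]); 
for n,c in(("top",t),("scene",s)):
    P=cloud(c);
    hsv=cv2.cvtColor(c["color"],cv2.COLOR_RGB2HSV)
    # rack black
    g=((hsv[...,0]>65)&(hsv[...,0]<90)&(hsv[...,1]>100)).astype(np.uint8)
    k,l,st,ce=cv2.connectedComponentsWithStats(g)
    i=1+np.argmax(st[1:,4]); m=(l==i)
    q=P[m];q=q[c["depth"][m]>0]; print(n,"tray n",m.sum(),"z pct",np.percentile(q[:,2],[5,20,50,95]).round(4))
    fl=q[q[:,2]<np.percentile(q[:,2],50)+0.004]; r=cv2.minAreaRect((fl[:,:2]*1000).astype(np.float32)); print(" floor rect",r)
    r=cv2.minAreaRect((q[:,:2]*1000).astype(np.float32)); print(" all rect",r)
    print(" depth valid",(c["depth"]>0).mean())
    # desk sloped face
    w=P.reshape(-1,3); 
    sel=(w[:,0]>.35)&(w[:,0]<.75)&(abs(w[:,1])<.25)&(w[:,2]>.19-.012)&(w[:,2]<.2); 
    r=cv2.minAreaRect((w[sel][:,:2]*1000).astype(np.float32)); print(" desktop",sel.sum(),r)
    sel=(w[:,0]>.25)&(w[:,0]<.8)&(w[:,1]>.1)&(w[:,1]<.5)&(w[:,2]>.025)&(w[:,2]<.06)
    r=cv2.minAreaRect((w[sel][:,:2]*1000).astype(np.float32)); print(" rack-ish",sel.sum(),r)
E
```

```text
top tray n 2915 z pct [-0.001   0.001   0.0035  0.0333]
 floor rect ((526.9133911132812, -386.304931640625), (179.61343383789062, 115.72631072998047), 79.93666076660156)
 all rect ((522.58251953125, -383.6899108886719), (183.95860290527344, 129.79591369628906), 79.53721618652344)
 depth valid 0.9960416666666667
 desktop 2970 ((648.365478515625, -22.379959106445312), (320.46221923828125, 90.09754180908203), 89.87112426757812)
 rack-ish 1425 ((572.8009643554688, 300.2154846191406), (453.0447998046875, 398.38446044921875), 0.06716445088386536)
scene tray n 947 z pct [-0.4991 -0.4322 -0.3647 -0.1619]
 floor rect ((300.49676513671875, 669.125), (156.20999145507812, 44.65509033203125), 65.68964385986328)
 all rect ((302.1689453125, 667.4113159179688), (155.9594268798828, 47.35700988769531), 68.30316925048828)
 depth valid 0.995927734375
 desktop 2410 ((650.9664306640625, -22.56976318359375), (94.85383605957031, 323.8393859863281), 0.800894021987915)
 rack-ish 1349 ((557.0067749023438, 326.9637756347656), (580.4951171875, 215.17312622070312), 39.597782135009766)
```

View pics/crop.png

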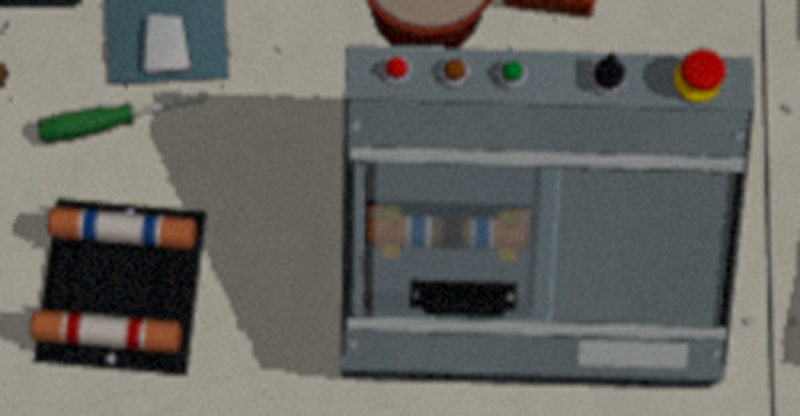

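```bash
python3 - <<'E'
from h import *
t=load("top0.npz");s=load("scene0.npz")
def comps(c,m,box,mn):
    mm=np.zeros((480,640),np.uint8);x0,y0,x1,y1=box;mm[y0:y1,x0:x1]=m[y0:y1,x0:x1]
    k,l,st,ce=cv2.connectedComponentsWithStats(mm); return [(st[i,4],ce[i].round(2).tolist()) for i in range(1,k) if st[i,4]>=mn]
for n,c,bx,bd in(("top",t,(200,205,265,270),(300,200,370,260)),("scene",s,(205,195,290,265),(305,215,375,280))):
    h=cv2.cvtColor(c["color"],cv2.COLOR_RGB2HSV);c["h"]=h
    blue=((h[...,0]>95)&(h[...,0]<125)&(h[...,1]>110))
    blue2=((h[...,0]>100)&(h[...,0]<125)&(h[...,1]>75))
    red=((h[...,0]<4)|(h[...,0]>174))&(h[...,1]>140)
    blk=(h[...,2]<40)
    print(n,"rack blue",comps(c,blue,bx,6),"red",comps(c,red,bx,6))
    print("  desk blue",comps(c,blue2,bd,5),"black",comps(c,blk,bd,40))
    P=cloud(c)
    for lab,m in(("blue",blue),("red",red)):
        for a,ce in comps(c,m,bx,6): print("  ",lab,onplane(c,ce,[0,0,1],.0335).round(4).tolist())
    # face plane fit: points on right half of the face
    w=P.reshape(-1,3);sel=(w[:,0]>.44)&(w[:,0]<.58)&(w[:,1]>-.17)&(w[:,1]<-.06)&(w[:,2]>.07)&(w[:,2]<.2)
    A=np.c_[w[sel][:,:2],np.ones(sel.sum())];x=np.linalg.lstsq(A,w[sel][:,2],rcond=None)[0]
    r=A@x-w[sel][:,2];k=abs(r)<.004;x=np.linalg.lstsq(A[k],w[sel][k][:,2],rcond=None)[0]; print("  face z=ax+by+c",x.round(4),k.sum())
    # grip blob depth points
    mm=np.zeros((480,640),bool);mm[bd[1]:bd[3],bd[0]:bd[2]]=blk[bd[1]:bd[3],bd[0]:bd[2]]
    q=P[mm];print("  grip median pt",np.median(q,0).round(4))
E
```

```text
top rack blue [(np.int32(36), [222.44, 219.89]), (np.int32(33), [241.18, 221.67])] red [(np.int32(34), [217.32, 251.76]), (np.int32(31), [236.23, 253.74])]
  desk blue [(np.int32(34), [325.24, 221.41]), (np.int32(28), [345.07, 222.07]), (np.int32(8), [346.88, 243.75])] black [(np.int32(106), [303.21, 225.27]), (np.int32(297), [339.09, 242.73])]
   blue [[0.5792, 0.3643, 0.0335]]
   blue [[0.5756, 0.3116, 0.0335]]
   red [[0.4884, 0.372, 0.0335]]
   red [[0.4844, 0.3195, 0.0335]]
  face z=ax+by+c [ 0.5673  0.0042 -0.1801] 1859
  grip median pt [0.5092 0.0561 0.1355]
scene rack blue [(np.int32(19), [247.47, 214.53]), (np.int32(17), [261.41, 222.29])] red [(np.int32(24), [224.71, 232.58]), (np.int32(23), [239.22, 240.61])]
  desk blue [(np.int32(16), [330.62, 236.06]), (np.int32(18), [348.72, 244.17])] black [(np.int32(244), [333.13, 255.48])]
   blue [[0.5763, 0.3648, 0.0335]]
   blue [[0.5725, 0.3128, 0.0335]]
   red [[0.4858, 0.3735, 0.0335]]
   red [[0.4833, 0.3211, 0.0335]]
  face z=ax+by+c [ 0.569  -0.0009 -0.1831] 2076
  grip median pt [0.4958 0.0343 0.1396]
```

```bash
python3 - <<'E'
from h import *
t=load("top0.npz");s=load("scene0.npz")
def tri(a,b):
    o1,d1=ray(t,a);o2,d2=ray(s,b);d1=d1[0];d2=d2[0]
    k=np.linalg.lstsq(np.c_[d1,-d2],o2-o1,rcond=None)[0]; p=o1+d1*k[0];q=o2+d2*k[1];return (p+q)/2,np.linalg.norm(p-q)
a=tri([325.24,221.41],[330.62,236.06]);b=tri([345.07,222.07],[348.72,244.17]);g=tri([339.09,242.73],[333.13,255.48])
print(a,b,g)
h=(a[0]+b[0])/2;ex=np.array([np.cos(np.pi/6),0,.5]);ez=np.array([-.5,0,np.cos(np.pi/6)])
d=a[0]-b[0];print("yaw deg",np.degrees(np.arctan2(-d[0],d[1])),d)
print("holder",h,"pred grip",h-.044*ex+.047*ez, "grip in holder axes",(g[0]-h)@ex,(g[0]-h)@ez)
# gap of holder below face plane fit (point to face, expect .021)
for c in([.5673,.0042,-.1801],[.569,-.0009,-.1831]):print("below face",(c[0]*h[0]+c[1]*h[1]+c[2]-h[2])*np.cos(np.pi/6))
from bench import readout
o=readout.get_obs();print(o["eef_pos"],R.from_quat(np.roll(o["eef_rot"],-1)).as_matrix().round(3))
from bench import vision
print(vision.camera("wrist")["hand_eye"].round(3))
E
```

```text
(array([0.56234057, 0.07833553, 0.11838789]), np.float64(0.0028280346980791692)) (array([0.56253431, 0.02604529, 0.11822727]), np.float64(0.0016871247849204831)) (array([0.50809989, 0.03959805, 0.11843623]), np.float64(0.0011356943652007854))
yaw deg 0.21228869434703732 [-0.00019374  0.05229025  0.00016062]
holder [0.56243744 0.05219041 0.11830758] pred grip [0.50083232 0.05219041 0.13701078] grip in holder axes -0.04699337431747907 0.027280183964169178
below face 0.01808466823766122
below face 0.016084125783333875
[0.19355592 0.54097199 0.24949042] [[-0.941  0.337 -0.001]
 [ 0.337  0.941 -0.001]
 [ 0.    -0.001 -1.   ]]
[[ 0.    -0.946 -0.324  0.083]
 [ 1.     0.     0.     0.001]
 [-0.    -0.324  0.946 -0.123]
 [ 0.     0.     0.     1.   ]]
```

```bash
cat >> h.py <<'E'
C,S=np.cos(np.pi/6),.5
ex=np.array([C,0,.5]);ey=np.array([0,1.,0]);ez=np.array([-.5,0,C])
RD=np.c_[ey,ex,-ez]   # tool axes at desk: x=left, y=up slope
def down(psi): # tool down, tool y = world x rotated by psi(deg), x=left
    c,s=np.cos(np.radians(psi)),np.sin(np.radians(psi)); return np.c_[[-s,c,0],[c,s,0],[0,0,-1]]
def pose():
    from bench import readout
    o=readout.get_obs();return o["eef_pos"],R.from_quat(np.roll(o["eef_rot"],-1)).as_matrix(),o
def go(p,M,p0=None,R0=None):
    if p0 is None: p0,R0,_=pose()
    d=R0.T@(np.asarray(p)-p0)*1000; print("xyz",d.round(1).tolist(),"rot",R.from_matrix(R0.T@M).as_rotvec().round(4).tolist())
def wrist(name):
    from bench import vision
    p,M,o=pose();c=vision.camera("wrist");E=np.eye(4);E[:3,:3]=M;E[:3,3]=p
    c["extrinsics"]=E@c["hand_eye"];np.savez(name+".npz",**{k:c[k] for k in("color","depth","camera_matrix","extrinsics")})
    cv2.imwrite(f"pics/{name}.png",c["color"][:,:,::-1]);return c
E
python3 -c "
from h import *
H=np.array([.562,.052,.118]);go(H-.02*ex+.12*ez,RD)"
```

```text
xyz [-438.9, -362.2, 38.1] rot [-0.457, -0.3203, 1.1976]
```

>>> play_rows(xyz=[[-55,-45,0],[-110,-90,5],[-165,-136,10],[-220,-181,15],[-270,-222,20],[-320,-264,25],[-365,-301,30],[-400,-330,34],[-425,-350,37],[-439,-362,38]], rot=[[-0.05,-0.035,0.13],[-0.1,-0.07,0.26],[-0.15,-0.105,0.39],[-0.2,-0.14,0.52],[-0.25,-0.175,0.655],[-0.3,-0.21,0.786],[-0.35,-0.245,0.917],[-0.4,-0.28,1.05],[-0.44,-0.308,1.15],[-0.457,-0.32,1.198]], grip=[1,1,1,1,1,1,1,1,1,1])

```text
time_s: 1.4
eef_pos: [0.4855, 0.0502, 0.2118]
eef_rot: [0.183, 0.685, 0.681, 0.183]
wrist_force: [-0.1, 0.5, -0.4]
opening: 0.996
grasp_force: 0.0
```

```bash
python3 -c "
from h import *
p,M,o=pose();print(p,M.round(3),o['wrist_force'])
wrist('w1')"
```

```text
[0.48548802 0.0501541  0.21183807] [[ 0.006  0.866  0.5  ]
 [ 1.    -0.006 -0.001]
 [ 0.002  0.5   -0.866]] [-0.11686137  0.49999065 -0.41931076]
```

View pics/w1.png

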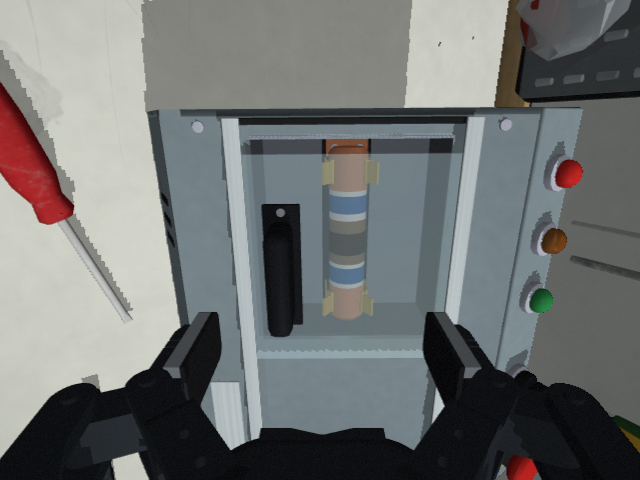

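```bash
python3 - <<'E'
from h import *
c=load("w1.npz");h=cv2.cvtColor(c["color"],cv2.COLOR_RGB2HSV)
P=cloud(c); B=np.c_[ex,ey,ez]; Q=P@B   # desk-axes coords
def med(x0,y0,x1,y1): return np.median(Q[y0:y1,x0:x1].reshape(-1,3),0).round(4)
print("face R strip",med(482,150,500,400)[2],"face L strip",med(190,150,212,300)[2],"face low area(cover plate?)",med(265,370,400,390))
print("well floor",med(390,200,410,280)," cover?",med(260,160,300,190))
blue=((h[...,0]>100)&(h[...,0]<125)&(h[...,1]>75)).astype(np.uint8)
m=np.zeros_like(blue);m[180:300,320:375]=blue[180:300,320:375]
k,l,st,ce=cv2.connectedComponentsWithStats(m)
for i in range(1,k):
    if st[i,4]>100:
        print("band",st[i].tolist(),ce[i].round(1),"depth med",np.median(Q[l==i],0).round(4))
        x,y,w,hh=st[i,:4]
        zf=.1182/C  # placeholder
        for z0 in (-.181,-.179,-.177): print("   z",z0,(onplane(c,[x+w/2-.5,y+hh/2-.5],ez,z0)@B).round(4))
blk=(h[...,2]<45).astype(np.uint8);m=np.zeros_like(blk);m[200:345,258:310]=blk[200:345,258:310]
k,l,st,ce=cv2.connectedComponentsWithStats(m);i=1+np.argmax(st[1:,4]);q=Q[l==i];print("grip",st[i],"z pct",np.percentile(q[:,2],[2,10,25,50,75,90,98]).round(4))
top=q[q[:,2]>np.percentile(q[:,2],98)-.004];print("top face n",len(top),"x",np.percentile(top[:,0],[1,50,99]).round(4),"y",np.percentile(top[:,1],[1,50,99]).round(4),"zmed",np.median(top[:,2]).round(4))
# rail direction from depth edges: face edges left side of desk
for r in(130,250,330):
    print(r,[Q[r,u].round(3).tolist() for u in(228,236,444,468)])
H=np.array([.5624,.0522,.1183]);print("prev holder in desk axes",(H@B).round(4))
E
```

```text
face R strip -0.1618 face L strip -0.1619 face low area(cover plate?) [ 0.5341 -0.0552 -0.162 ]
well floor [ 0.5774  0.0608 -0.1559]  cover? [ 0.5014  0.1031 -0.1559]
band [329, 195, 38, 19, 608] [347.5 204.4] depth med [ 0.5435  0.0842 -0.1559]
   z -0.181 [[ 0.5451  0.0785 -0.181 ]]
   z -0.179 [[ 0.5449  0.079  -0.179 ]]
   z -0.177 [[ 0.5448  0.0794 -0.177 ]]
band [329, 265, 35, 19, 493] [346.5 274.9] depth med [ 0.5432  0.0356 -0.1559]
   z -0.181 [[ 0.5449  0.025  -0.181 ]]
   z -0.179 [[ 0.5447  0.0259 -0.179 ]]
   z -0.177 [[ 0.5446  0.0268 -0.177 ]]
grip [ 262  204   41  133 4538] z pct [-0.154  -0.1533 -0.1525 -0.123  -0.1205 -0.1198 -0.1191]
top face n 2289 x [0.4946 0.5015 0.5081] y [0.0126 0.0462 0.0744] zmed -0.1205
130 [[0.473, 0.129, -0.152], [0.478, 0.129, -0.152], [0.601, 0.128, -0.162], [0.612, 0.128, -0.154]]
250 [[0.463, 0.051, -0.163], [0.471, 0.055, -0.153], [0.607, 0.053, -0.156], [0.626, 0.051, -0.162]]
330 [[0.458, -0.011, -0.162], [0.464, -0.01, -0.161], [0.571, 0.062, -0.049], [0.634, -0.012, -0.162]]
prev holder in desk axes [ 0.5462  0.0522 -0.1787]
```

```bash
python3 - <<'E'
from h import *
B=np.c_[ex,ey,ez];p,M,o=pose();print("tcp desk",p@B)
go(B@[.501,.045,-.095],RD);go(B@[.501,.045,-.128],RD)
c=load("w1.npz");h=cv2.cvtColor(c["color"],cv2.COLOR_RGB2HSV)
m=((h[...,0]>20)&(h[...,0]<32)&(h[...,1]>60)).astype(np.uint8);mm=np.zeros_like(m);mm[130:330,315:390]=m[130:330,315:390]
k,l,st,ce=cv2.connectedComponentsWithStats(mm)
for i in range(1,k):
    if st[i,4]>40: x,y,w,hh=st[i,:4];print(st[i],(onplane(c,[[x,y],[x+w,y+hh]],ez,-.165)@B).round(4).tolist())
E
```

```text
tcp desk [ 0.52666255  0.04998661 -0.05945107]
xyz [-5.1, -25.7, 35.5] rot [0.001, 0.0015, -0.0068]
xyz [-5.1, -25.7, 68.5] rot [0.001, 0.0015, -0.0068]
```

>>> play_rows(xyz=[[-3,-15,18],[-5,-26,36],[-5,-26,50],[-5,-26,62],[-5,-26,68],[-5,-26,68],[-5,-26,68],[-5,-26,68],[-5,-26,68],[-5,-26,68]], rot=[[0,0,-0.007],[0,0,-0.007],[0,0,-0.007],[0,0,-0.007],[0,0,-0.007],[0,0,-0.007],[0,0,-0.007],[0,0,-0.007],[0,0,-0.007],[0,0,-0.007]], grip=[0.5,0.5,0.5,0.5,0.5,0,0,0,0,0])

```text
time_s: 2.7
eef_pos: [0.4968, 0.0477, 0.1409]
eef_rot: [0.184, 0.681, 0.685, 0.183]
wrist_force: [-3.9, 0.9, 6.7]
opening: 0.165
grasp_force: 60.6
```

>>> play_rows(xyz=[[-10,0,0],[-27,0,0],[-45,0,0],[-63,0,0],[-81,0,0],[-99,0,0],[-117,0,0],[-135,0,0],[-147,0,0],[-151,0,0]], rot=[[0,0,0],[0,0,0],[0,0,0],[0,0,0],[0,0,0],[0,0,0],[0,0,0],[0,0,0],[0,0,0],[0,0,0]], grip=[0,0,0,0,0,0,0,0,0,0])

```text
time_s: 3.95
eef_pos: [0.4967, -0.0917, 0.1404]
eef_rot: [0.173, 0.68, 0.687, 0.191]
wrist_force: [6.7, 69.7, 32.5]
opening: 0.165
grasp_force: 63.3
```

```bash
python3 - <<'E'
from h import *
B=np.c_[ex,ey,ez];p,M,o=pose();print("tcp desk",p@B,M.round(3))
E
```

```text
tcp desk [ 0.50032049 -0.0917089  -0.12672072] [[-0.016  0.867  0.497]
 [ 1.     0.003  0.027]
 [ 0.022  0.498 -0.867]]
```

>>> play_rows(xyz=[[4,0,0],[8,0,0],[11,0,0],[11,0,0],[11,0,0],[11,0,0],[11,0,0],[11,0,0],[11,0,0],[11,0,0]], rot=[[0,0,0],[0,0,0],[0,0,0],[0,0,0],[0,0,0],[0,0,0],[0,0,0],[0,0,0],[0,0,0],[0,0,0]], grip=[0,0,0,0,0,0,0,0,0,0])

```text
time_s: 5.2
eef_pos: [0.4969, -0.0907, 0.1407]
eef_rot: [0.182, 0.681, 0.685, 0.184]
wrist_force: [-7.0, 7.4, 10.8]
opening: 0.162
grasp_force: 61.8
```

```bash
python3 - <<'E'
from h import *
B=np.c_[ex,ey,ez];p,M,o=pose();print("tcp desk",p@B,M.round(3),o['wrist_force'])
wrist('w2')
E
```

```text
tcp desk [ 0.50066661 -0.09072025 -0.12663804] [[-0.007  0.866  0.499]
 [ 1.     0.006  0.005]
 [ 0.001  0.499 -0.866]] [-6.98581157  7.44773735 10.79333436]
```

View pics/w2.png

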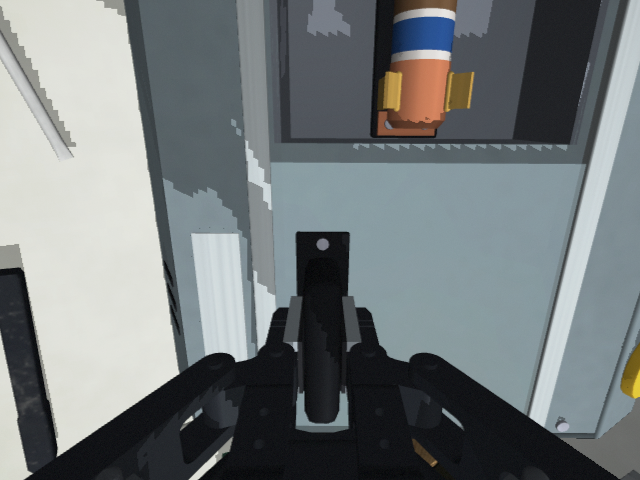

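```bash
python3 - <<'E'
from h import *
B=np.c_[ex,ey,ez];c=load("w2.npz")
print("cover edge",(onplane(c,[[420,163]],ez,-.156)@B).round(4),"well edge",(onplane(c,[[340,139]],ez,-.162)@B).round(4))
h=cv2.cvtColor(c["color"],cv2.COLOR_RGB2HSV)
m=((h[...,0]>18)&(h[...,0]<30)&(h[...,1]>130)).astype(np.uint8);k,l,st,ce=cv2.connectedComponentsWithStats(m[:140])
for i in range(1,k):
    if st[i,4]>60: x,y,w,hh=st[i,:4];print(st[i],(onplane(c,[[x,y],[x+w,y+hh]],ez,-.165)@B).round(4).tolist())
E
```

```text
cover edge [[ 0.5421 -0.023  -0.156 ]] well edge [[ 0.5085 -0.0138 -0.162 ]]
[377  71  25  40 802] [[0.5233, 0.0132, -0.165], [0.5348, -0.0023, -0.165]]
[444  72  30  40 902] [[0.5509, 0.0129, -0.165], [0.5655, -0.0025, -0.165]]
```

>>> play_rows(xyz=[[0,0,0],[0,0,0],[0,0,0],[0,0,-20],[0,0,-40],[10,5,-55],[50,16,-60],[95,30,-60],[130,40,-60],[145,43,-60]], rot=[[0,0,0],[0,0,0],[0,0,0],[0,0,0],[0,0,0],[0,0,0],[0,0,0],[0,0,0],[0,0,0],[0,0,0]], grip=[0.5,0.5,0.5,0.5,0.6,0.6,0.6,0.6,0.6,0.6])

```text
time_s: 6.5
eef_pos: [0.5041, 0.0547, 0.2144]
eef_rot: [0.184, 0.68, 0.686, 0.183]
wrist_force: [0.4, -0.7, -0.2]
opening: 0.603
grasp_force: 0.0
```

```bash
python3 - <<'E'
from h import *
B=np.c_[ex,ey,ez];p,M,o=pose();print("tcp desk",p@B,M.round(3),o['wrist_force'])
c=wrist('w3')
E
```

```text
tcp desk [ 0.54377908  0.05468339 -0.06642037] [[-0.008  0.865  0.501]
 [ 1.     0.008  0.002]
 [-0.002  0.501 -0.865]] [ 0.4037618  -0.7321768  -0.16186155]
```

View pics/w3.png

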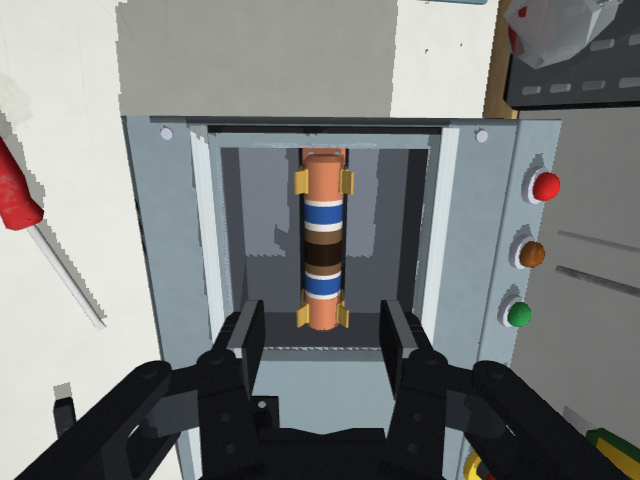

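The well is open: the scorched fuse runs along column ~322 with bands at rows ~214 and 284, and the clips sit at rows ~181 and 315.

```bash
python3 - <<'E'
from h import *
B=np.c_[ex,ey,ez];c=load("w3.npz");Q=cloud(c)@B
h=cv2.cvtColor(c["color"],cv2.COLOR_RGB2HSV)
def cc(m,a):
    mm=np.zeros((480,640),np.uint8);mm[140:340,285:365]=m[140:340,285:365]
    k,l,st,ce=cv2.connectedComponentsWithStats(mm);return [(st[i],l==i) for i in range(1,k) if st[i,4]>a]
for s,m in cc((h[...,0]>18)&(h[...,0]<30)&(h[...,1]>130),60):
    q=Q[m];top=q[q[:,2]>np.percentile(q[:,2],90)-.002];print("clip",s,"z95",np.percentile(q[:,2],95).round(4),"x",np.percentile(top[:,0],[2,98]).round(4),"y",np.percentile(top[:,1],[2,50,98]).round(4))
for s,m in cc((h[...,0]>100)&(h[...,0]<125)&(h[...,1]>110),100):
    x,y,w,hh=s[:4];q=Q[m];print("band",s,(onplane(c,[[x+w/2-.5,y+hh/2-.5]],ez,-.183)@B).round(4),"cloud med",np.median(q,0).round(4),"zmax",np.percentile(q[:,2],95).round(4))
print("floor",np.median(Q[260:330,240:290,2]))
E
```

```text
clip [295 166  13  28 314] z95 -0.1645 x [0.5273 0.5304] y [0.0955 0.1024 0.1087]
clip [339 166  14  29 312] z95 -0.1642 x [0.5597 0.5629] y [0.0958 0.1026 0.1091]
clip [297 289  12  38 267] z95 -0.1646 x [0.5272 0.5301] y [-0.0002  0.0065  0.0131]
clip [337 289  11  39 251] z95 -0.1647 x [0.5596 0.5629] y [-0.0001  0.0065  0.0135]
band [304 203  39  21 662] [[ 0.5451  0.0784 -0.183 ]] cloud med [ 0.545   0.0801 -0.1716] zmax -0.1693
band [305 275  37  20 541] [[ 0.5456  0.0239 -0.183 ]] cloud med [ 0.5454  0.0281 -0.1716] zmax -0.1694
floor -0.21026887055395846
```

```bash
python3 - <<'E'
from h import *
B=np.c_[ex,ey,ez];go(B@[.545,.0545,-.1825],RD)
E
```

```text
xyz [-1.1, 1.1, 116.0] rot [0.0013, -0.0026, 0.0076]
```

>>> play_rows(xyz=[[-1,1,20],[-1,1,45],[-1,1,70],[-1,1,92],[-1,1,108],[-1,1,116],[-1,1,116],[-1,1,116],[-1,1,116],[-1,1,116]], rot=[[0,0,0.007],[0,0,0.007],[0,0,0.007],[0,0,0.007],[0,0,0.007],[0,0,0.007],[0,0,0.007],[0,0,0.007],[0,0,0.007],[0,0,0.007]], grip=[0.6,0.6,0.6,0.6,0.6,0.6,0.6,0,0,0])

```text
time_s: 7.8
eef_pos: [0.5627, 0.0519, 0.1147]
eef_rot: [0.183, 0.683, 0.683, 0.184]
wrist_force: [-5.1, -1.5, 6.1]
opening: 0.293
grasp_force: 58.5
```

>>> play_rows(xyz=[[0,0,0],[0,0,-4],[0,0,-9],[0,0,-16],[0,0,-24],[0,0,-36],[0,0,-52],[0,0,-70],[0,0,-88],[0,0,-100]], rot=[[0,0,0],[0,0,0],[0,0,0],[0,0,0],[0,0,0],[0,0,0],[0,0,0],[0,0,0],[0,0,0],[0,0,0]], grip=[0,0,0,0,0,0,0,0,0,0])

```text
time_s: 9.05
eef_pos: [0.5121, 0.052, 0.2016]
eef_rot: [0.183, 0.683, 0.683, 0.184]
wrist_force: [-0.5, 0.2, -2.1]
opening: 0.297
grasp_force: 62.6
```

```bash
python3 - <<'E'
from h import *
B=np.c_[ex,ey,ez];p,M,o=pose();print("tcp desk",p@B,M.round(3),o['wrist_force'])
c=wrist('w4')
T=[.523,-.385]
go([*T,.12],down(-10));
p1=np.array([*T,.12]);go([*T,.029],down(-10),p1,down(-10))
E
```

```text
tcp desk [ 0.54433983  0.05195583 -0.08145953] [[ 0.     0.865  0.501]
 [ 1.    -0.001  0.001]
 [ 0.001  0.501 -0.865]] [-0.4564105   0.19815146 -2.10764389]
xyz [-437.1, -32.1, 76.4] rot [0.525, -0.047, 0.1702]
xyz [0.0, 0.0, 91.0] rot [0.0, 0.0, 0.0]
```

View pics/w4.png

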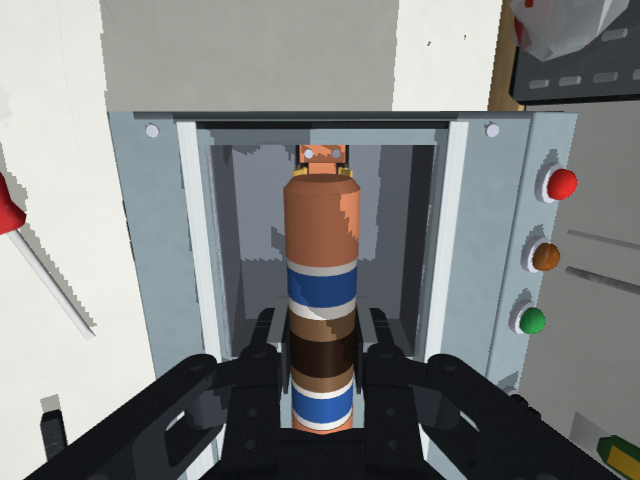

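```bash
python3 - <<'E'
from h import *
go([.523,-.385,.2],down(-10))
go([.523,-.385,.08],down(-10))
E
```

```text
xyz [-437.0, 8.1, 7.2] rot [0.525, -0.047, 0.1702]
xyz [-437.2, -52.2, 111.0] rot [0.525, -0.047, 0.1702]
```

>>> play_rows(xyz=[[-40,1,0],[-95,2,0],[-150,3,2],[-207,4,3],[-265,5,4],[-320,6,5],[-370,7,7],[-410,8,7],[-432,-10,40],[-437,-32,76]], rot=[[0,0,0],[0.05,0,0.02],[0.12,-0.01,0.04],[0.2,-0.02,0.06],[0.28,-0.025,0.09],[0.36,-0.03,0.12],[0.44,-0.04,0.14],[0.5,-0.045,0.16],[0.525,-0.047,0.17],[0.525,-0.047,0.17]], grip=[0,0,0,0,0,0,0,0,0,0])

```text
time_s: 10.35
eef_pos: [0.5235, -0.3874, 0.1173]
eef_rot: [0.0, 0.767, 0.642, -0.001]
wrist_force: [-0.2, 0.3, -1.9]
opening: 0.3
grasp_force: 62.6
```

```bash
python3 - <<'E'
from h import *
p,M,o=pose();print(p,M.round(3),o['grasp_force'])
go([.523,-.385,.029],down(-10))
c=wrist('w5');P=cloud(c);h=cv2.cvtColor(c["color"],cv2.COLOR_RGB2HSV)
g=(h[...,0]>65)&(h[...,0]<90)&(h[...,1]>100);q=P[g]
print(g.sum(),np.percentile(q[:,2],[5,50,95]).round(4))
f=q[abs(q[:,2]-.003)<.004];rm=q[(q[:,2]>.028)&(q[:,2]<.042)]
for a in(f,rm):
    if len(a)>20: print(len(a),cv2.minAreaRect((a[:,:2]*1000).astype(np.float32)))
E
```

```text
[ 0.52347598 -0.38741642  0.11731252] [[ 0.175  0.985 -0.001]
 [ 0.985 -0.175 -0.002]
 [-0.002 -0.    -1.   ]] 62.610379457473755
xyz [2.5, -0.9, 88.3] rot [-0.0004, 0.0018, -0.0016]
39662 [0.0019 0.0033 0.0344]
27062 ((471.5166015625, -347.09100341796875), (226.94744873046875, 238.14712524414062), 79.8131332397461)
7709 ((525.4393310546875, -380.9342041015625), (181.74017333984375, 129.85789489746094), 79.93525695800781)
```

>>> play_rows(xyz=[[3,0,25],[5,0,55],[5,0,78],[5,0,87],[5,0,88],[5,0,88],[5,0,88],[5,0,88],[5,0,88],[5,0,88]], rot=[[0,0,0],[0,0,0],[0,0,0],[0,0,0],[0,0,0],[0,0,0],[0,0,0],[0,0,0],[0,0,0],[0,0,0]], grip=[0,0,0,0,0,0,0.5,0.5,0.5,0.5])

```text
time_s: 11.65
eef_pos: [0.5236, -0.3801, 0.0302]
eef_rot: [-0.001, 0.766, 0.643, -0.001]
wrist_force: [0.4, 0.6, 0.1]
opening: 0.504
grasp_force: 0.0
```

>>> play_rows(xyz=[[0,0,0],[0,0,-10],[0,0,-30],[0,0,-60],[0,0,-100],[0,0,-150],[0,0,-200],[0,0,-240],[0,0,-250],[0,0,-250]], rot=[[0,0,0],[0,0,0],[0,0,0],[0,0,0],[0,0,0],[0,0,0],[0,0,0],[0,0,0],[0,0,0],[0,0,0]], grip=[0.5,0.5,0.5,0.5,0.5,0.5,0.5,0.5,0.5,0.5])

```text
time_s: 12.9
eef_pos: [0.5242, -0.3802, 0.2811]
eef_rot: [0.0, 0.766, 0.643, -0.001]
wrist_force: [-0.4, 0.2, 0.1]
opening: 0.501
grasp_force: 0.0
```

```bash
python3 - <<'E'
from h import *
from bench import vision
p,M,o=pose();print(p,M.round(3),o['grasp_force'])
c=wrist('w6');P=cloud(c);h=cv2.cvtColor(c["color"],cv2.COLOR_RGB2HSV)
b=(h[...,0]>100)&(h[...,0]<125)&(h[...,1]>110);q=P[b];q=q[(q[:,1]<-.28)&(q[:,1]>-.5)];print(len(q),np.median(q,0),np.percentile(q,[2,98],0))
go([.575,.338,.25],down(-4.1))
E
```

```text
[ 0.52418212 -0.38016547  0.28111186] [[ 0.174  0.985 -0.001]
 [ 0.985 -0.174 -0.001]
 [-0.001 -0.001 -1.   ]] 0.0
8386 [ 0.57636669 -0.36392178  0.04585642] [[ 0.47134106 -0.40137849  0.00658553]
 [ 0.82524775 -0.31398553  0.35180349]]
xyz [715.7, -74.2, 30.0] rot [-0.0031, -0.0007, -0.1031]
```

>>> play_rows(xyz=[[40,-4,0],[95,-10,0],[155,-16,0],[215,-22,0],[275,-28,0],[335,-35,0],[395,-41,0],[455,-47,0],[510,-53,0],[560,-58,0]], rot=[[0,0,0],[0,0,-0.01],[0,0,-0.02],[0,0,-0.03],[0,0,-0.04],[0,0,-0.05],[0,0,-0.06],[0,0,-0.07],[0,0,-0.08],[0,0,-0.1]], grip=[0.6,0.6,0.6,0.6,0.6,0.6,0.6,0.6,0.6,0.6])

```text
time_s: 14.2
eef_pos: [0.563, 0.1834, 0.2777]
eef_rot: [-0.002, 0.733, 0.681, -0.002]
wrist_force: [0.5, -0.2, -0.2]
opening: 0.599
grasp_force: 0.0
```

```bash
python3 - <<'E'
from h import *
go([.575,.338,.16],down(-4.1))
from bench import vision
c=vision.camera("top");h=cv2.cvtColor(c["color"],cv2.COLOR_RGB2HSV);P=cloud(c)
b=((h[...,0]>100)&(h[...,0]<125)&(h[...,1]>110)).astype(np.uint8);b[:215]=0;b[285:]=0;b[:,:450]=0;b[:,530:]=0
k,l,st,ce=cv2.connectedComponentsWithStats(b)
for i in range(1,k):
    if st[i,4]>5:print(ce[i],np.median(P[l==i],0))
E
```

```text
xyz [155.1, 1.3, 117.6] rot [-0.0062, 0.0006, -0.002]
[477.44444444 246.48148148] [ 0.52502415 -0.35484439  0.02285062]
[495.77777778 249.92592593] [ 0.51741176 -0.40611307  0.02329142]
```

>>> play_rows(xyz=[[40,0,0],[85,0,5],[120,0,30],[145,1,60],[155,1,90],[155,1,110],[155,1,117],[155,1,117],[155,1,117],[155,1,117]], rot=[[0,0,0],[0,0,0],[0,0,0],[0,0,0],[0,0,0],[0,0,0],[0,0,0],[0,0,0],[0,0,0],[0,0,0]], grip=[0.6,0.6,0.6,0.6,0.6,0.6,0.6,0.6,0.6,0.6])

```text
time_s: 15.5
eef_pos: [0.5774, 0.3359, 0.1646]
eef_rot: [-0.0, 0.733, 0.68, 0.0]
wrist_force: [-0.0, -0.1, -0.1]
opening: 0.601
grasp_force: 0.0
```

```bash
python3 - <<'E'
from h import *
p,M,o=pose();print(p)
c=wrist('w7');h=cv2.cvtColor(c["color"],cv2.COLOR_RGB2HSV);P=cloud(c)
b=((h[...,0]>100)&(h[...,0]<125)&(h[...,1]>110)).astype(np.uint8)
k,l,st,ce=cv2.connectedComponentsWithStats(b);pts=[]
for i in range(1,k):
    q=np.median(P[l==i],0)
    if st[i,4]>100 and .5<q[0]<.65 and .25<q[1]<.42 and q[2]>.02:
        a=onplane(c,ce[i],[0,0,1],.0335)[0];pts.append(a);print(st[i],q.round(4),a.round(4),"ztop",np.percentile(P[l==i][:,2],95))
d=pts[0]-pts[1];d*=np.sign(d[1]);psi=np.degrees(np.arctan2(-d[0],d[1]));m=(pts[0]+pts[1])/2;print(m,psi,np.linalg.norm(d))
go([m[0],m[1],.0345],down(psi))
E
```

```text
[0.57735153 0.33594059 0.16460537]
[303 195  38  20 598] [0.5797 0.3641 0.0449] [0.5795 0.3617 0.0335] ztop 0.04712791417874647
[305 263  36  19 505] [0.5767 0.312  0.0447] [0.5763 0.3077 0.0335] ztop 0.046947375561497584
[0.57789772 0.33470028 0.0335    ] -3.2943402728546625 0.05405353960309253
xyz [-1.3, 0.9, 129.9] rot [-0.0005, -0.001, -0.0175]
```

View pics/w7.png

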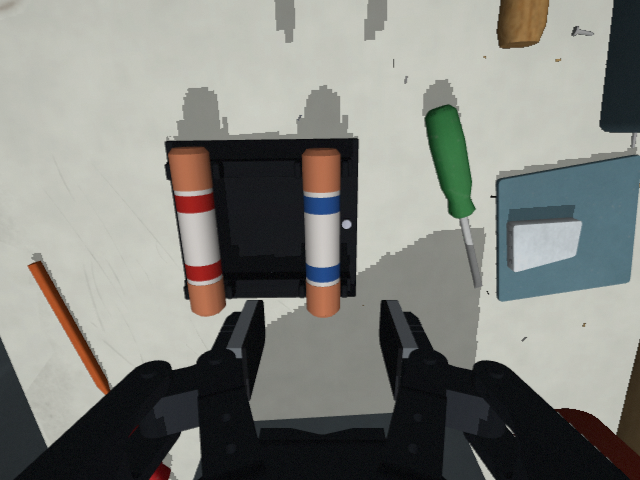

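>>> play_rows(xyz=[[2,1,30],[2,1,65],[2,1,95],[2,1,118],[2,1,128],[2,1,130],[2,1,130],[2,1,130],[2,1,130],[2,1,130]], rot=[[0,0,0.01],[0,0,0.01],[0,0,0.01],[0,0,0.01],[0,0,0.01],[0,0,0.01],[0,0,0.01],[0,0,0.01],[0,0,0.01],[0,0,0.01]], grip=[0.6,0.6,0.6,0.6,0.6,0.6,0.6,0,0,0])

```text
time_s: 16.8
eef_pos: [0.5784, 0.3382, 0.0345]
eef_rot: [-0.0, 0.736, 0.677, 0.0]
wrist_force: [-0.2, -0.3, 6.6]
opening: 0.292
grasp_force: 58.9
```

```bash
python3 - <<'E'
from h import *
p,M,o=pose();print(p,M.round(4),o['grasp_force'],o['wrist_force'])
E
```

```text
[0.5783873  0.33822771 0.03452417] [[ 8.460e-02  9.964e-01 -1.000e-04]
 [ 9.964e-01 -8.460e-02  1.100e-03]
 [ 1.000e-03 -2.000e-04 -1.000e+00]] 58.90491306781769 [-0.24087691 -0.26834831  6.56272426]
```

>>> play_rows(xyz=[[0,0,-5],[0,0,-15],[0,0,-30],[0,0,-55],[0,0,-85],[0,0,-120],[0,0,-150],[0,0,-172],[0,0,-180],[0,0,-180]], rot=[[0,0,0],[0,0,0],[0,0,0],[0,0,0],[0,0,0],[0,0,0],[0,0,0],[0,0,0],[0,0,0],[0,0,0]], grip=[0,0,0,0,0,0,0,0,0,0])

```text
time_s: 18.05
eef_pos: [0.5779, 0.338, 0.2138]
eef_rot: [-0.001, 0.736, 0.677, -0.0]
wrist_force: [-0.0, -0.2, -2.1]
opening: 0.295
grasp_force: 58.9
```

```bash
python3 - <<'E'
from h import *
B=np.c_[ex,ey,ez]
p,M,o=pose();print(p,o['grasp_force'],o['wrist_force'])
c=wrist('w8');h=cv2.cvtColor(c["color"],cv2.COLOR_RGB2HSV);P=(cloud(c)-p)@M
b=((h[...,0]>100)&(h[...,0]<125)&(h[...,1]>110)).astype(np.uint8)
k,l,st,ce=cv2.connectedComponentsWithStats(b)
for i in range(1,k):
    if st[i,4]>100: print("blue in tool",st[i],np.median(P[l==i],0).round(4),np.percentile(P[l==i][:,2],5).round(4))
cu=((h[...,0]>4)&(h[...,0]<16)&(h[...,1]>110)).astype(np.uint8);cu[350:]=0
q=P[cu>0];q=q[(abs(q[:,2])<.03)&(abs(q[:,1])<.03)];print("cap",len(q),np.percentile(q,[2,50,98],0).round(4))
go(B@[.545,.0545,-.085],RD)
E
```

```text
[0.57794875 0.33795375 0.21375349] 58.88134002685547 [-0.01446855 -0.22978721 -2.14155833]
blue in tool [ 286  272   69   41 1996] [ 0.026   0.0003 -0.0104] -0.0123
blue in tool [ 292  386   62   41 1395] [-0.0259  0.001  -0.0105] -0.0122
cap 6428 [[ 0.0361 -0.0125 -0.0128]
 [ 0.0515 -0.0004 -0.01  ]
 [ 0.0633  0.0119  0.0044]]
xyz [-287.5, -38.8, 13.9] rot [-0.5264, 0.0222, -0.0827]
```

>>> play_rows(xyz=[[-25,-3,-5],[-60,-8,-8],[-100,-14,-10],[-140,-20,-8],[-180,-26,-2],[-220,-31,4],[-252,-35,9],[-275,-38,13],[-286,-39,14],[-287,-39,14]], rot=[[-0.03,0,0],[-0.09,0,-0.01],[-0.16,0,-0.02],[-0.23,0.01,-0.03],[-0.3,0.01,-0.04],[-0.37,0.01,-0.05],[-0.44,0.02,-0.06],[-0.5,0.02,-0.07],[-0.526,0.022,-0.082],[-0.526,0.022,-0.083]], grip=[0,0,0,0,0,0,0,0,0,0])

```text
time_s: 19.35
eef_pos: [0.5133, 0.0547, 0.1976]
eef_rot: [0.182, 0.684, 0.683, 0.182]
wrist_force: [0.0, -0.4, -1.9]
opening: 0.297
grasp_force: 59.1
```

```bash
python3 - <<'E'
from h import *
B=np.c_[ex,ey,ez]
p,M,o=pose();print(p@B,M.round(4),o['wrist_force'])
go(B@[.545,.0545,-.1825],RD)
E
```

```text
[ 0.54328122  0.05467446 -0.0855161 ] [[ 1.600e-03  8.674e-01  4.976e-01]
 [ 1.000e+00 -1.700e-03 -2.000e-04]
 [ 7.000e-04  4.976e-01 -8.674e-01]] [ 0.00840369 -0.35326961 -1.85249344]
xyz [-0.2, 2.0, 97.0] rot [-0.0027, 0.0002, -0.0017]
```

>>> play_rows(xyz=[[0,1,20],[0,2,45],[0,2,65],[0,2,73],[0,2,79],[0,2,85],[0,2,90],[0,2,94],[0,2,97],[0,2,97]], rot=[[0,0,0],[0,0,0],[0,0,0],[0,0,0],[0,0,0],[0,0,0],[0,0,0],[0,0,0],[0,0,0],[0,0,0]], grip=[0,0,0,0,0,0,0,0,0,0])

```text
time_s: 20.6
eef_pos: [0.5632, 0.0559, 0.1154]
eef_rot: [0.181, 0.683, 0.684, 0.182]
wrist_force: [-15.1, -0.1, 7.2]
opening: 0.294
grasp_force: 61.0
```

```bash
python3 - <<'E'
from h import *
B=np.c_[ex,ey,ez]
p,M,o=pose();print(p@B,M.round(4),o['wrist_force']@B,o['torque'],o['opening'])
c=wrist('w9');h=cv2.cvtColor(c["color"],cv2.COLOR_RGB2HSV);P=cloud(c)@B
b=((h[...,0]>100)&(h[...,0]<125)&(h[...,1]>110)).astype(np.uint8)
k,l,st,ce=cv2.connectedComponentsWithStats(b)
for i in range(1,k):
    if st[i,4]>100: print("blue",st[i],np.median(P[l==i],0).round(4),np.percentile(P[l==i][:,2],95).round(4))
E
```

```text
[ 0.54544995  0.05588118 -0.1816076 ] [[-1.100e-03  8.679e-01  4.968e-01]
 [ 1.000e+00  5.000e-04  1.300e-03]
 [ 9.000e-04  4.968e-01 -8.679e-01]] [-9.45405442 -0.14068112 13.73199801] [ 0.0891963   1.83323029 -0.15010876] 0.2937440671698494
blue [ 286  271   71   42 2052] [ 0.5457  0.0818 -0.1715] -0.1695
blue [ 291  386   63   41 1400] [ 0.5461  0.0298 -0.1715] -0.1696
```

>>> play_rows(xyz=[[0,0,1],[0,0,2],[0,0,3],[0,0,3],[0,0,3],[0,0,3],[0,0,1],[0,0,0],[0,0,0],[0,0,0]], rot=[[0,0,0],[0,0,0],[0,0,0],[0,0,0],[0,0,0],[0,0,0],[0,0,0],[0,0,0],[0,0,0],[0,0,0]], grip=[0,0,0,0,0,0,0,0.6,0.6,0.6])

```text
time_s: 21.9
eef_pos: [0.5659, 0.0551, 0.117]
eef_rot: [0.184, 0.683, 0.683, 0.184]
wrist_force: [-0.1, -0.1, -0.2]
opening: 0.598
grasp_force: 0.0
```

>>> play_rows(xyz=[[0,0,0],[0,0,-8],[0,0,-25],[0,0,-50],[0,0,-80],[0,0,-105],[0,0,-116],[0,0,-116],[0,0,-116],[0,0,-116]], rot=[[0,0,0],[0,0,0],[0,0,0],[0,0,0],[0,0,0],[0,0,0],[0,0,0],[0,0,0],[0,0,0],[0,0,0]], grip=[0.6,0.6,0.6,0.6,0.6,0.6,0.6,0.6,0.6,0.6])

```text
time_s: 23.15
eef_pos: [0.5066, 0.0552, 0.2156]
eef_rot: [0.182, 0.683, 0.683, 0.183]
wrist_force: [0.6, 0.4, 0.9]
opening: 0.602
grasp_force: 0.0
```

```bash
python3 - <<'E'
from h import *
B=np.c_[ex,ey,ez]
p,M,o=pose();print(p@B,M.round(4),o['wrist_force'])
c=wrist('w10');h=cv2.cvtColor(c["color"],cv2.COLOR_RGB2HSV);Q=cloud(c)@B
def cc(m,a):
    mm=np.zeros((480,640),np.uint8);mm[130:340,280:370]=m[130:340,280:370]
    k,l,st,ce=cv2.connectedComponentsWithStats(mm);return [(st[i],l==i) for i in range(1,k) if st[i,4]>a]
for s,m in cc((h[...,0]>18)&(h[...,0]<30)&(h[...,1]>130),60):
    q=Q[m];top=q[q[:,2]>np.percentile(q[:,2],90)-.002];print("clip",s,"z95",np.percentile(q[:,2],95).round(4),"x",np.percentile(top[:,0],[2,98]).round(4),"y",np.percentile(top[:,1],[2,50,98]).round(4))
for s,m in cc((h[...,0]>100)&(h[...,0]<125)&(h[...,1]>110),100):
    q=Q[m];print("band",s,"cloud med",np.median(q,0).round(4),"zmax",np.percentile(q[:,2],95).round(4))
go(B@[.501,-.096,-.08],RD);go(B@[.501,-.096,-.128],RD)
E
```

```text
[ 0.54653191  0.05524547 -0.06664196] [[-2.000e-04  8.668e-01  4.987e-01]
 [ 1.000e+00 -0.000e+00  4.000e-04]
 [ 3.000e-04  4.987e-01 -8.668e-01]] [0.56493454 0.38233939 0.85872904]
clip [290 166  14  29 334] z95 -0.1643 x [0.527  0.5312] y [0.0956 0.1026 0.1111]
clip [335 166  14  29 316] z95 -0.1643 x [0.5594 0.5627] y [0.0959 0.1023 0.1088]
clip [295 290  12  38 274] z95 -0.1645 x [0.5278 0.5306] y [-0.0004  0.0068  0.0131]
clip [335 290  12  38 247] z95 -0.1642 x [0.5598 0.5635] y [-0.0001  0.0066  0.0132]
band [300 202  40  21 687] cloud med [ 0.5457  0.0816 -0.1715] zmax -0.1694
band [302 273  37  21 547] cloud med [ 0.5456  0.0296 -0.1716] zmax -0.1694
xyz [-151.3, -45.6, 13.4] rot [-0.0014, -0.0004, 0.0001]
xyz [-151.3, -45.5, 61.4] rot [-0.0014, -0.0004, 0.0001]
```

View pics/w10.png

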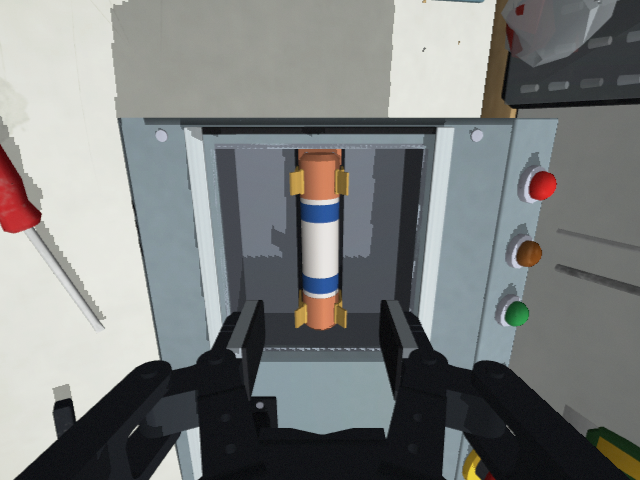

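The spare is seated at the same height as the original at both ends (bands at rows ~212 and 283, clips on both caps). Next, shut the cover.

>>> play_rows(xyz=[[-40,-12,0],[-90,-28,5],[-135,-41,10],[-151,-45,13],[-151,-45,35],[-151,-45,55],[-151,-45,61],[-151,-45,61],[-151,-45,61],[-151,-45,61]], rot=[[0,0,0],[0,0,0],[0,0,0],[0,0,0],[0,0,0],[0,0,0],[0,0,0],[0,0,0],[0,0,0],[0,0,0]], grip=[0.5,0.5,0.5,0.5,0.5,0.5,0.5,0,0,0])

```text
time_s: 24.45
eef_pos: [0.4971, -0.095, 0.1408]
eef_rot: [0.182, 0.683, 0.684, 0.183]
wrist_force: [-7.4, -0.8, 1.5]
opening: 0.161
grasp_force: 58.3
```

>>> play_rows(xyz=[[0,0,0],[10,0,0],[28,0,0],[46,0,0],[64,0,0],[82,0,0],[100,0,0],[118,0,0],[136,0,0],[145,0,0]], rot=[[0,0,0],[0,0,0],[0,0,0],[0,0,0],[0,0,0],[0,0,0],[0,0,0],[0,0,0],[0,0,0],[0,0,0]], grip=[0,0,0,0,0,0,0,0,0,0])

```text
time_s: 25.7
eef_pos: [0.4969, 0.0502, 0.1408]
eef_rot: [0.182, 0.683, 0.684, 0.182]
wrist_force: [-5.5, -3.3, -1.1]
opening: 0.164
grasp_force: 59.3
```

>>> play_rows(xyz=[[0,0,0],[1,0,0],[2,0,0],[3,0,0],[4,0,0],[5,0,0],[6,0,0],[6,0,0],[6,0,0],[6,0,0]], rot=[[0,0,0],[0,0,0],[0,0,0],[0,0,0],[0,0,0],[0,0,0],[0,0,0],[0,0,0],[0,0,0],[0,0,0]], grip=[0,0,0,0,0,0,0,0,0,0])

```text
time_s: 26.95
eef_pos: [0.497, 0.0545, 0.1407]
eef_rot: [0.182, 0.683, 0.683, 0.182]
wrist_force: [-12.1, -6.4, 3.9]
opening: 0.159
grasp_force: 60.5
```

>>> play_rows(xyz=[[1,0,0],[2,0,0],[3,0,0],[3,0,0],[3,0,0],[3,0,0],[3,0,0],[3,0,0],[3,0,0],[3,0,0]], rot=[[0,0,0],[0,0,0],[0,0,0],[0,0,0],[0,0,0],[0,0,0],[0,0,0],[0,0,0],[0,0,0],[0,0,0]], grip=[0,0,0,0,0,0,0,0,0,0])

```text
time_s: 28.2
eef_pos: [0.4971, 0.0548, 0.1407]
eef_rot: [0.184, 0.683, 0.683, 0.18]
wrist_force: [-18.9, -26.8, 7.2]
opening: 0.164
grasp_force: 61.4
```

>>> play_rows(xyz=[[-1,0,0],[-1,0,0],[-1,0,0],[-1,0,0],[-1,0,0],[-1,0,-15],[-1,0,-40],[-1,10,-75],[-1,20,-90],[-1,20,-90]], rot=[[0,0,0],[0,0,0],[0,0,0],[0,0,0],[0,0,0],[0,0,0],[0,0,0],[0,0,0],[0,0,0],[0,0,0]], grip=[0,0.5,0.5,0.5,0.5,0.5,0.5,0.5,0.5,0.5])

```text
time_s: 29.45
eef_pos: [0.4718, 0.0572, 0.2312]
eef_rot: [0.185, 0.682, 0.683, 0.184]
wrist_force: [0.2, -0.8, 0.3]
opening: 0.502
grasp_force: 0.0
```

```bash
python3 - <<'E'
from h import *
B=np.c_[ex,ey,ez]
p,M,o=pose();print(p@B,o['wrist_force'])
c=wrist('w11');h=cv2.cvtColor(c["color"],cv2.COLOR_RGB2HSV);Q=cloud(c)@B
# grip top extents, compared with start picture
for n in("w1","w11"):
    d=load(n+".npz");q=(cloud(d)@B).reshape(-1,3);hv=cv2.cvtColor(d["color"],cv2.COLOR_RGB2HSV)[...,2].reshape(-1)
    k=(abs(q[:,2]+.1205)<.004)&(abs(q[:,0]-.501)<.012)&(abs(q[:,1]-.045)<.06)&(hv<60);print(n,k.sum(),np.percentile(q[k][:,1],[0.5,1,50,99,99.5]).round(4))
    k=(abs(q[:,2]+.153)<.003)&(abs(q[:,0]-.501)<.012)&(abs(q[:,1]-.09)<.03)&(hv<60);print("  plate",k.sum(),np.percentile(q[k][:,1],[95,99,99.5]).round(4))
E
```

```text
[ 0.52424035  0.05721548 -0.03565191] [ 0.19093817 -0.77797846  0.2675528 ]
w1 2453 [0.0116 0.0125 0.0463 0.0744 0.0747]
  plate 865 [0.0847 0.0851 0.0852]
w11 2079 [0.0237 0.0242 0.0577 0.0861 0.0863]
  plate 830 [0.0965 0.0971 0.0971]
```

View pics/w11.png

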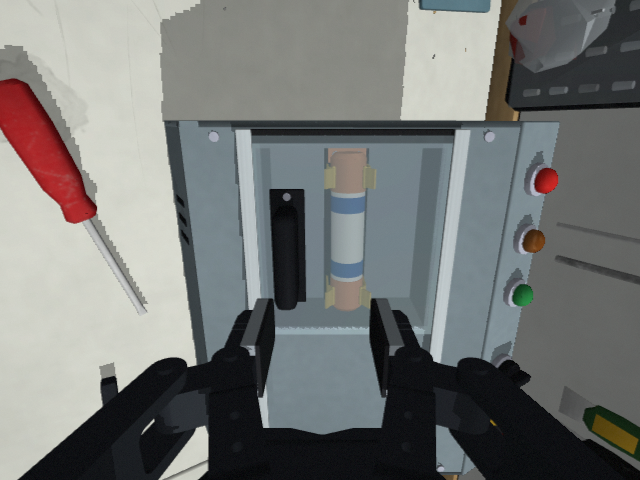

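```bash
python3 -c "
from bench import ctrl
print(ctrl.hand_in())"
```

```text
the job is handed in; nothing more can be done
None
```

The job is done and handed in at about 29.5 s: the blown fuse is in the green tray, the blue-banded spare is fully seated in both clips (same height as the original), the cover is shut to its stop, and I did not touch the red spare or the tools.

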